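# Stamp the inspection mark on a lens tube

## Task

Stand the lens tube with the orange band upright in the brass nest of the marking press and let go of it; then pull the press's red handle towards the nest through its whole stroke so that the nose stamps the tube, keep it there for a moment, and ease the handle back slowly, taking two seconds or more and never letting it fly back, until it is fully home. Leave the stamped tube standing in the nest, and do not disturb the white-banded tube or the other things on the bench.

Things in the scene. Friction and masses are not known exactly. Their poses are not given: they have to be found in the camera images.
- tube: The lens tube to stamp: aluminium cylinder 30 mm in diameter and 70 mm tall, about 90 g, with an orange band and orange top with a black centre. Loose, standing upright on the bench. Origin: centre of its underside; z up its axis.
- tube_white: Bystander: an identical lens tube with a white band and white top. Origin: centre of its underside. It and the orange one may have swapped places.
- press: The marking press, fixed to the bench: grey base plate 260 (x) x 130 (y) x 16 mm; green housing 100 x 80 mm on it at x 0 to +100 mm, top 98 mm above the bench. Origin: centre of the plate's underside, on the bench; x points from nest to housing (away from the robot, turned a little), z up. Nest and ram lie on y = 0, the lever on the -y side.
- nest (a point): Centre of the nest's floor, 75 mm to -x of the press origin, 16 mm above the bench. The nest is a brass ring, bore 36 mm, outside 52 mm, 14 mm deep, open above, its rim 30 mm above the bench; the tube has 3 mm to spare all round and 56 mm of it shows. The tip of the resting nose is 33 mm to +x of this point. Axes as the press.
- anvil (a point): Centre of the anvil's face, towards the nest: a dark steel post 24 mm wide (y) and 12 mm thick beside the nest, its face 17 mm to -x of the nest's centre, its top 66 mm above the bench.
- nose: Brass stamping nose, 14 mm in diameter, 55 mm above the bench, on the ram, pointing to the press's -x. Sprung by up to 7 mm. The lever drives it 24 mm towards the nest; it meets the tube at about 0.6 to 0.85 rad of lever and at full stroke presses it onto the anvil with about 3 to 6 N. Origin: on its axis, 12 mm behind its tip.
- lever (a joint): Angle of the lever: 0 = home (its stop, handle leaning 0.25 rad to the press's +x from upright), 1.0 = end of stroke (its stop, leaning 0.75 rad to -x, towards the nest). A spring always drives it home: about 4 N at the handle at home, about 10 N at full stroke; let go, it flies back.
- lever_grip (a point): Middle of the free part of the red handle, a round bar 20 mm in diameter, level, along the press's y: 45 mm from its free end (at -y), 47 mm clear of the lever arm (at +y), 210 mm above the bench at home, 172 mm at full stroke. It moves on an arc about lever_pivot: at lever angle q it is 160*sin(0.25-q) mm to the press's +x of the pivot and 160*cos(0.25-q) mm above it.
- lever_pivot (a point): Point on the lever's hinge axis (level, along the press's y) abreast of lever_grip: 50 mm to +x, 115 mm to -y of the press origin, 55 mm above the bench. Axes as the press.
- lens_cap: Bystander: loose black lens cap, 44 mm in diameter, 10 mm high. Origin: centre of its underside.
- driver: Bystander: loose screwdriver with a yellow handle, lying on the bench. Origin: underside, near its middle.
- camera: Bystander: loose black camera, body 85 x 65 x 65 mm with a lens. Origin: centre of its underside.
- cleaner: Bystander: loose green bottle of lens cleaner with a blue cap, 40 mm in diameter, 110 mm tall. Origin: centre of its underside.
- mouse: Bystander: loose computer mouse, 110 x 60 x 34 mm. Origin: centre of its underside.
There are look-alikes about, which are no part of the job. What is shaped like the tube but purple or turquoise is not meant.

How it is judged:
By the outcome, as a careful person would: the job done as asked, in the order asked, and still so for the second after the job is handed in, with the robot touching nothing.
It also fails if it takes over 61 s, if anything falls off the work surface, if the arm or the gripper's body presses on something with over 40 N, if the wrist force passes 120 N, or if a joint passes its speed limit or range.

## Robot

A 7-joint arm with a two-finger parallel gripper is mounted at the origin on the work surface. World frame = base frame: x ahead of the robot, y to its left, z up, the work surface at z = 0. Lengths are in m, angles in rad, forces in N, time in s.
With the tool pointing down it reaches from about 0.425 to 1.025 m from the base axis. Payload 3.6 kg.
Tool frame: the origin (TCP) lies on the mounting face of the last link; the fingertips stand 173 mm ahead of it and the grasp point (between the pads) lies 155 mm ahead of it; z points along the fingers, y is the line along which they close (so a half turn about z gives the same grasp; the last joint's range is limited). The gripper opens to 85 mm and grips with 20 to 120 N. Pads are 22 mm wide; open, the fingers measure 114 mm over their backs; the gripper's body (76 mm by 85 mm) begins 54 mm behind the grasp point. The pads swing forward as they close: fully open they stand 13 mm farther back than shut.
Start: joints at [1.161, 0.591, 0.048, 1.609, -0.033, 0.943, -0.034], TCP at [0.226, -0.689, 0.405] pointing down, gripper open.
Joint ranges: [-2.69, 2.69], [-0.47, 2.24], [-1.27, 1.36], [0.19, 2.51], [-1.53, 4.68], [0.08, 2.07], [-3.09, 3.09]. Speed limits (rad/s): [2.57, 2.57, 3.14, 3.14, 3.14, 3.14, 3.14].

## Interface

Orientations are given as a unit quaternion [x, y, z, w].
In Python, from plant import robot gives the robot as it stands.
- The arm moves only by the tool apply_moves, never from a script. Its arguments are lists of equal length, an entry for each row: "delta_pos": the shift along the tool's x, y, z in units of 50 mm (1.0 is 50 mm), a list of three; "roll": the turn about the tool's z in units of 6 degrees (1.0 is 6 degrees). A call has 1 to 8 rows; each row shifts and turns the commanded pose from where the row before left it, along the tool's axes as they then stand; what a row does not reach is not made up. A row lasts 1/10 s, in which the tool goes at most 50 mm and 8.59 degrees, less where a joint would pass 70% of its speed; a pose out of reach is approached as far as the arm can. A call is refused whole if a number of a shift passes 1 or a number of a turn 1, either way. A call with a gripper value outside its range is refused whole. "grip" is the finger opening in mm, from 0 to 85.4, set as the call begins (left out, the last holds). The fingers move at their own pace and stop on an object; "squeeze" is the grip in N (left out, the last holds). Time passes only in rows, so rows that do not move let the fingers close. It gives the time, the measured TCP pose, the force, the opening and the grip force at its end, in the units of the state.
- robot.observe(): the state, without advancing time (a new reading comes with each control period).
- robot.camera(name): name is "scene" or "side" or "wrist"; returns the picture (384x512x3 uint8, red, green, blue); there is no depth.
- robot.camera_info(name): a dict with "intrinsics" (3x3 intrinsics, pixels), "k1" (the pictures are not rectified: a ray, as slopes to the right and down, at radius r is drawn at 1 + k1 r^2 times it, then the intrinsics apply), "R" (3x3) and "t" (3): a world point X has camera coordinates R X + t. Camera axes: x right, y down, z forward; pixel columns grow to the right and rows downward; lengths in m; the calibration is good to about 2 mm. A picture is of the moment at which its call begins: read the wrist's pose just before it. camera_info takes no time and is no camera call; for the wrist camera it gives the pose at the moment of the call.
- robot.sign_off(): hands the job in; it is judged then, once.
The state is a dict: "clock": time; "joints": joint angles; "joint_velocities": joint speeds; "effort": joint torques, N m; "tcp_pos": TCP position; "tcp_rot": TCP orientation; "ft_force": force on the tool from outside, world axes, zero at the start; "moment": the same for the moment, N m; "gripper_width": finger opening in m; "finger_force": force on a finger pad.
Only numpy, scipy, OpenCV 4.12 (cv2) and the standard library are available. Lean on these libraries where they do the work, as an engineer would, in place of code of your own. Each camera call takes 0.05 s, during which the arm holds its last target. There are 200 camera calls.

## Working session

There is one attempt and no reset: what is moved stays moved. The work goes in short steps, Python scripts to look and compute and a tool call to move; the robot and the scene stay as the last step left them, time stands still between calls to the robot, and variables do not carry over. Pictures are saved under pics/ and viewed, at most 11 in all, crops included, and the job is handed in when it is done.

Besides the shell and the picture viewer there is one more tool, called after "Call:" as a command line: name --pt "numbers of a row" for each row, then --argument value for the rest. apply_moves: Moves the arm, as the interface text tells. Its arguments: {"type":"object","properties":{"delta_pos":{"type":"array"},"roll":{"type":"array"},"grip":{"type":"number"},"squeeze":{"type":"number"}},"required":["delta_pos","roll"]}

```bash
mkdir -p pics; ls
cat > h.py <<'E'
import numpy as np, cv2
from plant import robot
def snap(n,f):
    i=robot.camera_info(n); im=np.array(robot.camera(n)); cv2.imwrite(f'pics/{f}.png',im[:,:,::-1]); np.save(f'pics/{f}.npy',dict(i,im=im),allow_pickle=True); return i,im
def load(f): d=np.load(f'pics/{f}.npy',allow_pickle=True).item(); return d,d['im']
def ray(i,u,v):
    K=np.array(i['intrinsics']); p=cv2.undistortPoints(np.array([[[u,v]]],float),K,np.array([i['k1'],0,0,0,0.]))[0,0]
    R=np.array(i['R']);t=np.array(i['t']); d=R.T@np.array([p[0],p[1],1]); return -R.T@t,d/np.linalg.norm(d)
def onz(i,u,v,z): o,d=ray(i,u,v); return o+d*(z-o[2])/d[2]
def cross(r1,r2):
    (o1,d1),(o2,d2)=r1,r2; A=np.array([d1,-d2]).T; s=np.linalg.lstsq(A,o2-o1,rcond=None)[0]
    a=o1+s[0]*d1;b=o2+s[1]*d2; return (a+b)/2,np.linalg.norm(a-b)
def proj(i,X):
    K=np.array(i['intrinsics']);R=np.array(i['R']);t=np.array(i['t'])
    return cv2.projectPoints(np.array([X],float),cv2.Rodrigues(R)[0],t,K,np.array([i['k1'],0,0,0,0.]))[0][0,0]
E
python3 - <<'E'
from h import *
ims=[snap(n,n+'0') for n in ('scene','side','wrist')]
s=robot.observe(); print(s)
for i,im in ims: print(-np.array(i['R']).T@i['t'], i['k1'], i['intrinsics'][0][0])
cv2.imwrite('pics/two.png',cv2.resize(np.hstack([ims[0][1],ims[1][1]]),(800,300))[:,:,::-1])
E
```

```text
pics
{'clock': 0.15, 'joints': array([ 1.1605021 ,  0.59191754,  0.04827859,  1.60951373, -0.03331887,
        0.94267676, -0.03368344]), 'joint_velocities': array([ 0.00093525, -0.00123318, -0.00176898, -0.00279644,  0.00023691,
       -0.00075551, -0.00011672]), 'effort': array([ 2.68051605e-03, -5.49244273e+01,  1.54957585e+00, -1.98452264e+01,
        9.57060198e-03,  5.66550865e-03, -3.53837024e-06]), 'tcp_pos': array([ 0.22579843, -0.68859391,  0.40380104]), 'tcp_rot': array([ 9.87472190e-01,  1.57790817e-01, -1.66251836e-04, -8.39332045e-04]), 'ft_force': array([-0.09903497, -0.45611586,  0.38456024]), 'moment': array([-0.00666162,  0.00581768,  0.02028135]), 'finger_force': 0.0, 'gripper_width': 0.08520264116904776}
[1.66178933 0.51184239 1.2791434 ] -0.0008838289471714769 464.84285027534486
[-0.16371468  0.7234393   0.70666423] 0.0384552236448115 386.37032269361185
[ 0.3029184  -0.66217903  0.37315587] -0.06982256622466497 318.9859006951139
```

View pics/scene0.png

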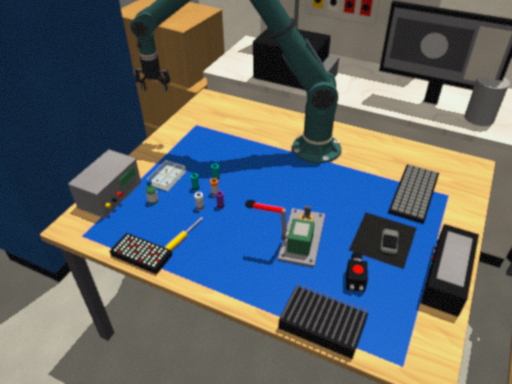

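View pics/side0.png

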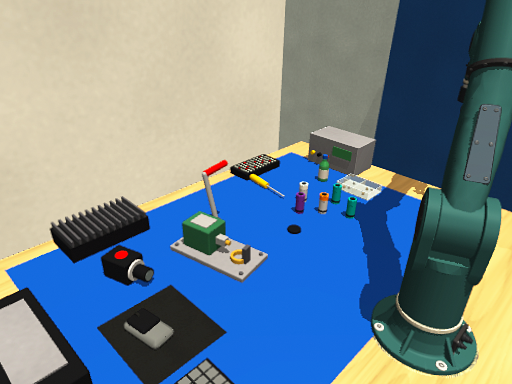

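Scene view: orange candidate at (214,185), white at (199,201), purple at (220,200), turquoise at (195,182) and (215,170). The press is at (300,235), its handle at (265,207). Side view: orange (323,202), white (304,188), purple (300,203), turquoise (337,192) and (351,207). Nest is at (238,257), handle at (215,167).

Run:
```python
from h import *
a,A=load('scene0'); b,B=load('side0')
def crop(im,x,y,w,h,s): return cv2.resize(im[y:y+h,x:x+w],None,fx=s,fy=s,interpolation=cv2.INTER_CUBIC)
t=np.hstack([crop(A,180,155,50,60,5),crop(B,285,175,80,48,6.25)[:300]]) 
u=np.hstack([crop(A,240,195,90,75,4),crop(B,165,155,110,75,4)])
W=800
pad=lambda z: np.pad(z[:,:W],((0,0),(0,max(0,W-z.shape[1])),(0,0)))
o=np.vstack([pad(t),pad(u)]); cv2.imwrite('pics/crop1.png',o[:,:,::-1])
def comps(im,lo,hi,win,mina=4):
    h=cv2.cvtColor(im,cv2.COLOR_RGB2HSV); m=cv2.inRange(h,lo,hi); mm=np.zeros_like(m); x,y,w,hh=win; mm[y:y+hh,x:x+w]=m[y:y+hh,x:x+w]
    n,l,s,c=cv2.connectedComponentsWithStats(mm); return [(np.round(c[k],1).tolist(),s[k].tolist()) for k in range(1,n) if s[k][4]>=mina]
for nm,i,im,w1,w2 in (('scene',a,A,(185,160,45,55),(240,195,90,75)),('side',b,B,(290,175,80,45),(165,155,110,130))):
    print(nm,'orange',comps(im,(5,120,90),(22,255,255),w1)); print('white',comps(im,(0,0,150),(180,60,255),w1))
    print('red',comps(im,(0,150,100),(4,255,255),w2)+comps(im,(172,150,100),(180,255,255),w2)); print('brass',comps(im,(10,120,80),(30,255,255),w2))
    print('plate',comps(im,(0,0,100),(180,60,255),w2,20)); print('green',comps(im,(50,100,30),(85,255,255),w2,20))
```

```text
scene orange [([213.8, 181.5], [210, 178, 8, 8, 46])]
white [([198.3, 195.2], [195, 193, 8, 6, 30])]
red [([267.8, 207.7], [253, 203, 30, 9, 71]), ([267.6, 205.9], [254, 203, 29, 6, 36]), ([255.0, 206.8], [253, 206, 5, 2, 5]), ([260.5, 208.0], [259, 208, 4, 1, 4]), ([266.5, 209.0], [265, 209, 4, 1, 4]), ([277.5, 211.0], [276, 211, 4, 1, 4])]
brass [([302.1, 216.6], [300, 215, 6, 5, 19]), ([310.4, 217.7], [308, 215, 5, 7, 20])]
plate [([292.7, 219.3], [285, 209, 20, 28, 173]), ([308.0, 242.3], [279, 212, 46, 54, 627]), ([301.0, 228.8], [293, 222, 17, 15, 210])]
green [([299.3, 241.4], [288, 220, 25, 34, 421])]
side orange [([323.7, 196.5], [320, 192, 9, 9, 61])]
white [([323.6, 176.3], [320, 175, 8, 4, 27]), ([355.3, 186.9], [337, 175, 33, 25, 431]), ([356.8, 176.6], [353, 175, 9, 4, 13]), ([303.9, 187.1], [300, 182, 8, 14, 67]), ([324.2, 205.2], [321, 201, 7, 9, 42])]
red [([215.5, 167.3], [203, 160, 25, 16, 153])]
brass [([270.4, 156.1], [267, 155, 8, 4, 14]), ([220.0, 176.7], [209, 170, 25, 15, 156]), ([258.3, 180.1], [249, 174, 20, 14, 124]), ([184.4, 190.5], [165, 181, 40, 22, 212]), ([227.4, 242.1], [225, 240, 6, 5, 25]), ([236.3, 256.7], [230, 249, 14, 15, 122])]
plate [([199.6, 170.1], [165, 155, 110, 63, 2053]), ([246.2, 169.8], [241, 168, 11, 4, 20]), ([203.3, 220.5], [190, 214, 27, 14, 224]), ([224.5, 256.8], [171, 233, 97, 49, 1535]), ([238.0, 256.4], [234, 255, 8, 4, 25])]
green [([202.4, 234.3], [183, 211, 42, 44, 1037])]
```

View pics/crop1.png

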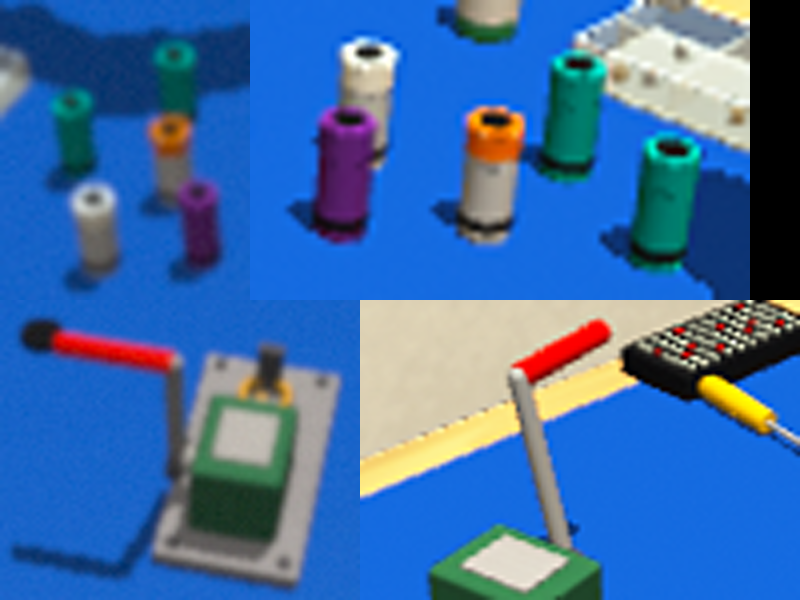

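Run:
```python
from h import *
a,A=load('scene0'); b,B=load('side0')
P=dict(orange=((214.2,179.6),(324.4,194.2)),white=((199.2,193.8),(304,183.3)),purple=((220,192.6),(300.5,193.4)),tq1=((214.8,165),(352.5,198.5)),tq2=((194.4,174.4),(337.8,184.9)),
 hfree=((253,205),(225.8,162.5)),harm=((283.8,210.5),(205,174.3)),cap=((250,205),(294,229)))
for k,(p,q) in P.items():
    X,e=cross(ray(a,*p),ray(b,*q)); print(k,X.round(4),'gap',round(e,4),'z70:',onz(a,*p,.07).round(4)[:2],onz(b,*q,.07).round(4)[:2])
print('cap', onz(b,294,229,.01))
c=np.array([onz(a,*p,.016) for p in ((291.3,208.8),(325,213.8),(315,266.8),(278.8,258.8))]); print(c.round(4), np.linalg.norm(np.diff(c,axis=0,append=c[:1]),axis=1))
# plate fit in side image via corner pixels
g=cv2.cvtColor(B,cv2.COLOR_RGB2HSV); m=cv2.inRange(g,(0,0,100),(180,60,255)); n,l,s,_=cv2.connectedComponentsWithStats(m)
k=l[265,220]; m=(l==k).astype(np.uint8); cn=max(cv2.findContours(m,0,2)[0],key=len); hull=cv2.convexHull(cn); q=cv2.approxPolyDP(hull,3,True)[:,0]; print(q.tolist())
W=np.array([onz(b,*p,.016) for p in q]); print(W.round(4))
cv2.imwrite('pics/press_side.png',cv2.resize(B[205:285,165:275],None,fx=7,fy=7,interpolation=cv2.INTER_CUBIC)[:,:,::-1])
```

```text
orange [ 0.4642 -0.2646  0.0736] gap 0.0018 z70: [ 0.4598 -0.2679] [ 0.4674 -0.2686]
white [ 0.5618 -0.2761  0.0734] gap 0.0001 z70: [ 0.5587 -0.2783] [ 0.5658 -0.2817]
purple [ 0.5221 -0.2064  0.0747] gap 0.0006 z70: [ 0.518  -0.2089] [ 0.5274 -0.2139]
tq1 [ 0.382  -0.3086  0.0735] gap 0.0021 z70: [ 0.3771 -0.3122] [ 0.3847 -0.3125]
tq2 [ 0.4706 -0.3532  0.0742] gap 0.0009 z70: [ 0.4659 -0.3568] [ 0.4747 -0.3596]
hfree [0.6584 0.0053 0.2107] gap 0.0012 z70: [ 0.5257 -0.0621] [ 0.8912 -0.1972]
harm [0.6368 0.1065 0.2107] gap 0.0028 z70: [0.5031 0.0547] [ 0.865  -0.0712]
cap [ 0.4651 -0.1077  0.0024] gap 0.0051 z70: [ 0.5305 -0.0724] [ 0.4053 -0.0313]
cap [ 0.45894295 -0.10239964  0.01      ]
[[0.43   0.057  0.016 ]
 [0.3997 0.1853 0.016 ]
 [0.6609 0.2421 0.016 ]
 [0.682  0.1149 0.016 ]] [0.13181756 0.26734292 0.1289576  0.25863918]
[[267, 255], [242, 281], [171, 245], [182, 237], [220, 233]]
[[0.4233 0.0626 0.016 ]
 [0.3948 0.1888 0.016 ]
 [0.6533 0.2305 0.016 ]
 [0.6638 0.1836 0.016 ]
 [0.5996 0.0873 0.016 ]]
```

View pics/press_side.png

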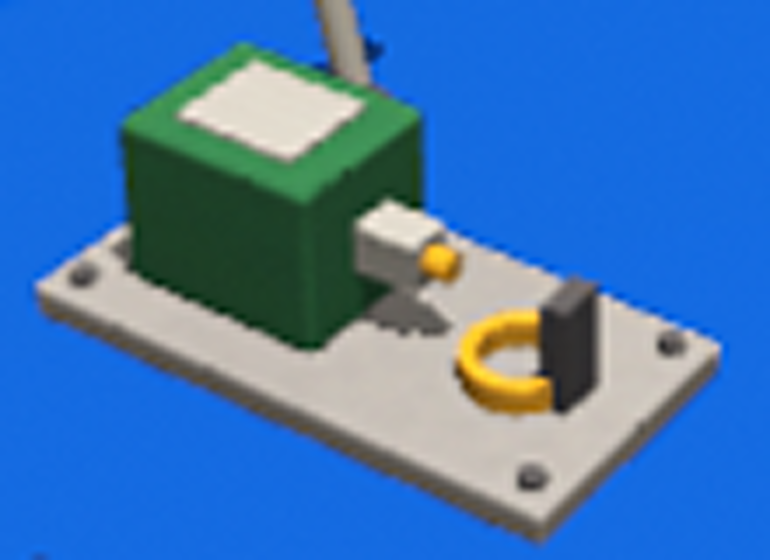

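Candidates, scene pixels: orange (214,180), white (199,194), purple (220,193), turquoise (215,165) and (194,174). I choose the one at (214,180): the crop shows a grey body with an orange band and top, black centre. It stands at about (0.464,-0.266) with its top near 0.073, which fits the 70 mm height. The press yaw is about 12° and the nest is near (0.465,0.134). Moving the wrist camera over the tube.

Call:
apply_moves --pt "0.72 -0.66 0" --pt "0.72 -0.66 0" --pt "0.72 -0.66 0" --pt "0.72 -0.66 0" --pt "0.72 -0.66 0" --pt "0.72 -0.66 0" --pt "0.72 -0.66 0" --pt "0.5 -0.66 0" --roll '[0, 0, 0, 0, 0, 0, 0, 0]' --grip 85

```text
clock: 0.95
tcp_pos: [0.4087, -0.3491, 0.4047]
tcp_rot: [0.987, 0.159, 0.001, -0.0]
ft_force: [0.5, -0.7, 0.1]
gripper_width: 0.0848
finger_force: 0.0
```

Call:
apply_moves --pt "0 -0.64 0" --pt "0 -0.6 0" --pt "0 0 0" --pt "0 0 0" --roll '[0, 0, 0, 0]'

```text
clock: 1.35
tcp_pos: [0.3875, -0.2925, 0.4048]
tcp_rot: [0.987, 0.158, 0.0, 0.0]
ft_force: [-0.5, -1.3, -0.1]
gripper_width: 0.0852
finger_force: 0.0
```

```bash
cat >> h.py <<'E'
def blobs(im,lo,hi,mina=15):
    h=cv2.cvtColor(im,cv2.COLOR_RGB2HSV); m=cv2.morphologyEx(cv2.inRange(h,lo,hi),cv2.MORPH_CLOSE,np.ones((3,3)))
    n,l,s,c=cv2.connectedComponentsWithStats(m); return [(np.round(c[k],1).tolist(),s[k].tolist()) for k in range(1,n) if s[k][4]>=mina]
OR=((5,120,90),(22,255,255))
E
python3 - <<'E'
from h import *
s=robot.observe(); print(s['clock'],s['tcp_pos'],s['tcp_rot'],s['joints'])
i,im=snap('wrist','w1'); print(np.array(i['R'])[2], -np.array(i['R']).T@i['t'])
print(blobs(im,*OR), proj(i,[.464,-.266,.07]))
E
```

```text
1.35 [ 0.38748382 -0.29247876  0.40481389] [9.87384917e-01 1.58338165e-01 1.04855017e-04 2.03099002e-04] [ 0.5577689   0.29238323 -0.00565128  2.13686423  0.00275475  0.71192744
 -0.70250905]
[-0.29952946 -0.09927238 -0.94890837] [ 0.46464365 -0.26611091  0.37434751]
[([249.6, 76.9], [234, 60, 33, 35, 640]), ([430.5, 99.8], [429, 97, 5, 7, 20]), ([403.9, 164.8], [402, 163, 6, 6, 17]), ([440.0, 169.0], [438, 167, 6, 6, 19]), ([465.1, 315.9], [420, 306, 85, 27, 199]), ([171.4, 357.6], [152, 344, 43, 23, 109]), ([79.5, 374.1], [63, 366, 37, 18, 111]), ([421.7, 372.3], [405, 367, 31, 17, 65])] [248.80485305  83.69407752]
```

View pics/w1.png

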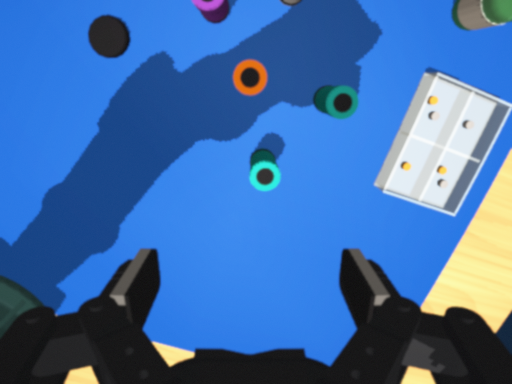

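Wrist view: the orange-topped tube with black centre is at (250,77). Turquoise tubes are at (265,176) and (342,102), purple at (210,5), lens cap at (109,36). I'll take a second viewpoint on the way in.

Call:
apply_moves --pt "0.6 0 0.5" --pt "0 0 0.5" --pt "0 0 0.5" --pt "0 0 0.5" --pt "0 0 0" --pt "0 0 0" --roll '[-1, -1, -1, -1, 0, 0]'

```text
clock: 2.0
tcp_pos: [0.4162, -0.2847, 0.3046]
tcp_rot: [0.934, 0.358, -0.0, -0.0]
ft_force: [0.2, -0.2, 0.3]
gripper_width: 0.085
finger_force: 0.0
```

```bash
cat >> h.py <<'E'
from scipy.spatial.transform import Rotation as Ro
def tool(dw):
    s=robot.observe(); return Ro.from_quat(s['tcp_rot']).inv().apply(dw)
def yaw():
    x=Ro.from_quat(robot.observe()['tcp_rot']).apply([1,0,0]); return np.degrees(np.arctan2(x[1],x[0]))
E
python3 - <<'E'
from h import *
i,im=snap('wrist','w2'); s=robot.observe(); print(s['tcp_pos'],yaw())
b=blobs(im,*OR,60); print(b)
a,_=load('w1'); q=[x for x in b if abs(x[1][2]-x[1][3])<10]; st=q[0][1]; p=(st[0]+(st[2]-1)/2,st[1]+(st[3]-1)/2)
X,e=cross(ray(a,250,77),ray(i,*p)); print(p,X,e,onz(a,250,77,.07),onz(i,*p,.07))
t=onz(i,*p,.07); d=np.array([t[0],t[1],.046+.155])-s['tcp_pos']; print(d,tool(d)/.05)
E
```

```text
[ 0.41650841 -0.28461341  0.30532671] 41.96588422203763
[([282.2, 128.0], [259, 104, 48, 50, 1343])]
(282.5, 128.5) [ 0.46994209 -0.26514331  0.0622536 ] 0.00021228252421015645 [ 0.46990997 -0.26519625  0.07      ] [ 0.47009154 -0.26381313  0.07      ]
[ 0.05358312  0.02080028 -0.10432671] [1.07452885 0.40409126 2.08740118]
```

Tube top triangulates to 0.062, with a short baseline, against 0.0735 from the fixed cameras and 0.070 stated. Its centre is (0.470,-0.2645). Going in.

Call:
apply_moves --pt "0.54 0.2 0" --pt "0.535 0.2 0" --pt "0 0 0.6" --pt "0 0 0.6" --pt "0 0 0.5" --pt "0 0 0.4" --pt "0 0 0" --pt "0 0 0" --roll '[0, 0, 0, 0, 0, 0, 0, 0]'

```text
clock: 2.85
tcp_pos: [0.47, -0.2628, 0.2008]
tcp_rot: [0.933, 0.359, 0.001, 0.001]
ft_force: [0.2, -0.0, 0.5]
gripper_width: 0.0853
finger_force: 0.0
```

Call:
apply_moves --pt "0 0 0" --pt "0 0 0" --pt "0 0 0" --pt "0 0 0" --pt "0 0 0" --pt "0 0 0" --roll '[0, 0, 0, 0, 0, 0]' --grip 20 --squeeze 30

```text
clock: 3.45
tcp_pos: [0.4697, -0.2625, 0.2004]
tcp_rot: [0.933, 0.36, 0.0, 0.001]
ft_force: [0.1, -0.8, 5.9]
gripper_width: 0.0295
finger_force: 29.5
```

Call:
apply_moves --pt "0 0 -0.4" --pt "0 0 -0.6" --pt "0 0 -0.8" --pt "0 0 -0.8" --pt "0 0 -0.6" --pt "0 0 0" --roll '[0, 1, 1, 1, 1, 1]'

```text
clock: 4.05
tcp_pos: [0.4703, -0.2629, 0.3638]
tcp_rot: [0.995, 0.104, 0.004, 0.002]
ft_force: [1.2, 0.3, -0.9]
gripper_width: 0.0294
finger_force: 30.0
```

Call:
apply_moves --pt "0.08 -0.96 0" --pt "0.08 -0.96 0" --pt "0.08 -0.96 0" --pt "0.08 -0.96 0" --pt "0.08 -0.96 0" --pt "0.08 -0.96 0" --pt "0.08 -0.96 0" --pt "0.08 -0.7 0" --roll '[0, 0, 0, 0, 0, 0, 0, 0]'

```text
clock: 4.85
tcp_pos: [0.4211, 0.11, 0.3596]
tcp_rot: [0.994, 0.107, -0.0, -0.0]
ft_force: [1.3, -1.1, -1.2]
gripper_width: 0.0295
finger_force: 30.2
```

Call:
apply_moves --pt "0 0 0" --pt "0 0 0" --pt "0 0 0" --roll '[0, 0, 0]'

```text
clock: 5.15
tcp_pos: [0.4222, 0.1059, 0.3594]
tcp_rot: [0.994, 0.105, -0.001, 0.0]
ft_force: [0.2, 0.3, -1.4]
gripper_width: 0.0294
finger_force: 30.2
```

Run:
```python
from h import *
i,im=snap('wrist','w3'); s=robot.observe(); print(s['tcp_pos'],yaw(),s['joints'],s['gripper_width'])
print(blobs(im,(15,100,80),(32,255,255),40)); print(proj(i,[.465,.134,.03]))
```

```text
[0.42235708 0.10563298 0.35950321] 11.995311346697793 [-0.3574042   0.30584118  0.00985331  2.27961309 -0.00450319  0.55724058
 -1.70562157] 0.029293325645575255
[([230.4, 71.6], [223, 64, 17, 16, 246]), ([232.5, 112.1], [206, 88, 55, 53, 1098]), ([248.6, 312.2], [212, 284, 76, 59, 1787]), ([6.5, 370.1], [0, 359, 23, 20, 123])]
[230.0422855  120.50571347]
```

View pics/w3.png

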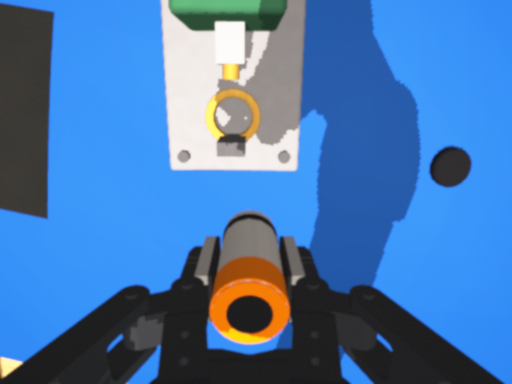

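Wrist view: nest ring at about (233,115), nose (231,72), anvil (231,146). Plate's near edge runs from (171,170) to (297,170). The tube hangs in the fingers, its top centre at (249,313), foot at about (250,215).

Run:
```python
from h import *
i,im=load('w3'); tcp=np.array([.42235708,.10563298,.35950321])
h=cv2.cvtColor(im,cv2.COLOR_RGB2HSV); m=cv2.inRange(h,(15,100,80),(32,255,255))
ys,xs=np.nonzero(m[80:142,200:266]); P=np.c_[xs+200,ys+80]
W=np.array([onz(i,*p,.03)[:2] for p in P]); hull=cv2.convexHull((W*1e5).astype(np.int32))[:,0]/1e5
from scipy.optimize import least_squares
# outer rim from rays: keep hull points in upper (far-from-anvil) part
c0=W.mean(0); k=hull[(hull[:,0]>c0[0]-.008)]
r=least_squares(lambda p:np.hypot(*(k-p[:2]).T)-p[2],[*c0,.026],loss='soft_l1',f_scale=.001); print('rim',r.x,abs(r.fun).max())
print('c(233,115)',onz(i,233,115,.03))
print('nose tip',onz(i,231,80,.055),'anvil top',onz(i,231,140,.066))
e=np.array([onz(i,*p,.016) for p in((171,170),(297,171),(163,20),(304,20))]); print(e.round(4))
d=e[1]-e[0];print('yaw edge',np.degrees(np.arctan2(d[0],-d[1])),np.linalg.norm(d))
for z,n,p in((.229,'top',(249.5,313)),):
    print(n,tool(onz(i,*p,z)-tcp))
# black hole centroid in the top
g=(h[:,:,2]<45).astype(np.uint8); g[:290]=0;g[340:]=0;g[:,:222]=0;g[:,277:]=0
n,l,s,c=cv2.connectedComponentsWithStats(g); kk=1+s[1:,4].argmax(); print(s[kk],c[kk],tool(onz(i,*c[kk],.229)-tcp))
```

```text
rim [0.4693479  0.13224868 0.02504918] 0.0002833452652505515
c(233,115) [0.47049519 0.13230128 0.03      ]
nose tip [0.50054577 0.13873766 0.055     ] anvil top [0.45388807 0.12893438 0.066     ]
[[0.402  0.1839 0.016 ]
 [0.4278 0.0582 0.016 ]
 [0.5392 0.211  0.016 ]
 [0.5653 0.0871 0.016 ]]
yaw edge 11.574337076524111 0.12833314591421097
top [-0.00246997 -0.00117841  0.1305049 ]
[ 228  297   43   35 1172] [249.09129693 314.00426621] [-0.00295051 -0.00133498  0.13050526]
```

Nest is at (0.4695,0.1323), and the nose tip, anvil and plate edges agree with that to 1-2 mm. Moving to hover above it and checking the alignment.

Call:
apply_moves --pt "0.36 -0.1 0" --pt "0.36 -0.1 0" --pt "0.36 -0.1 0.4" --pt "0 0 0.6" --pt "0 0 0.4" --pt "0 0 0.29" --pt "0 0 0" --pt "0 0 0" --roll '[0, 0, 0, 0, 0, 0, 0, 0]'

```text
clock: 6.0
tcp_pos: [0.4724, 0.132, 0.2752]
tcp_rot: [0.995, 0.105, -0.0, 0.0]
ft_force: [0.7, 0.0, -0.9]
gripper_width: 0.0294
finger_force: 30.2
```

Run:
```python
from h import *
i,im=snap('wrist','w4'); j,jm=snap('side','s4'); s=robot.observe(); print(s['tcp_pos'],yaw(),s['joints'].round(2))
for z in (.03,): print(proj(i,[.4695,.1323,z]),proj(j,[.4695,.1323,z]))
a=cv2.resize(im[0:384,110:400],None,fx=1.5,fy=1.5); b=cv2.resize(jm[195:285,195:275],None,fx=4.4,fy=4.4,interpolation=cv2.INTER_CUBIC)
H=576; f=lambda z:np.pad(z,((0,H-z.shape[0]),(0,0),(0,0)))
cv2.imwrite('pics/c4.png',np.hstack([f(a),f(b)])[:,:800,::-1])
```

```text
[0.47261091 0.13256855 0.27598626] 12.069547854991008 [-0.37  0.51  0.    2.22 -0.01  0.4  -1.72]
[249.1261179  204.84595634] [238.15277154 254.47511472]
```

View pics/c4.png

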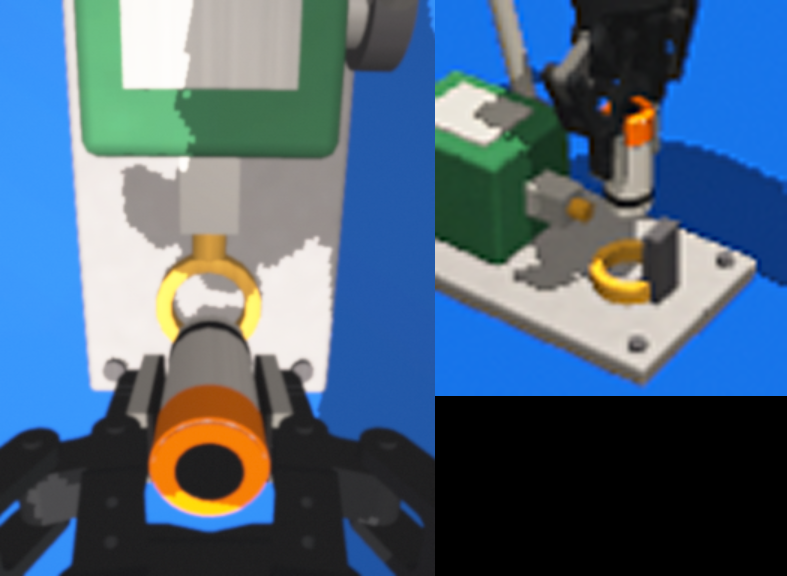

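Run:
```python
from h import *
i,im=load('w4'); j,jm=load('s4'); s=robot.observe(); t=s['tcp_pos']
u=249.7
print('rim far',tool(onz(i,u,168.5,.03)-t),'foot front',tool(onz(i,u,214.5,.0755)-t))
h=cv2.cvtColor(im,cv2.COLOR_RGB2HSV); m=cv2.inRange(h,(15,100,80),(32,255,255)); m[:160]=0;m[225:]=0
ys,xs=np.nonzero(m); print('col range by row',[(y,xs[ys==y].min(),xs[ys==y].max()) for y in range(168,225,8) if (ys==y).any()])
g=(h[:,:,2]<50).astype(np.uint8); g[:290]=0;g[340:]=0;g[:,:215]=0;g[:,285:]=0
n,l,st,c=cv2.connectedComponentsWithStats(g); kk=1+st[1:,4].argmax(); print(st[kk],c[kk],tool(onz(i,*c[kk],t[2]-.1305)-t))
print('column in wrist:',im[205:225,249].tolist()[::2])
n=np.array([.4695,.1323])
print('side proj foot if centred',proj(j,[t[0]-.002,t[1],.0755]),proj(j,[*n,.0755]))
hj=cv2.cvtColor(jm,cv2.COLOR_RGB2HSV)
for r in (238,236,232,230):print(r,jm[r,228:250,0].tolist(),)
```

```text
rim far [2.36317172e-02 1.52842097e-05 2.46022451e-01] foot front [ 8.47681963e-03 -6.56926818e-05  2.00499367e-01]
col range by row [(168, np.int64(238), np.int64(259)), (176, np.int64(227), np.int64(271)), (184, np.int64(220), np.int64(278)), (192, np.int64(217), np.int64(281)), (200, np.int64(214), np.int64(283)), (208, np.int64(215), np.int64(283)), (216, np.int64(217), np.int64(280)), (224, np.int64(222), np.int64(275))]
[ 228  297   43   35 1185] [249.10886076 314.05738397] [-0.00287817 -0.00041526  0.13049576]
column in wrist: [[157, 149, 147], [152, 145, 142], [150, 143, 139], [133, 127, 121], [101, 96, 92], [29, 28, 29], [47, 44, 43], [114, 108, 103], [130, 123, 118], [132, 125, 120]]
side proj foot if centred [237.74134795 241.11412434] [238.08962135 241.24581478]
238 [94, 95, 54, 13, 5, 33, 95, 137, 137, 153, 184, 185, 183, 184, 181, 148, 22, 11, 14, 13, 14, 14]
236 [27, 9, 13, 22, 32, 66, 104, 111, 127, 124, 149, 185, 181, 179, 176, 152, 83, 7, 14, 15, 14, 16]
232 [13, 16, 22, 22, 23, 25, 24, 70, 136, 118, 116, 188, 182, 180, 178, 154, 84, 8, 11, 14, 12, 14]
230 [16, 16, 23, 23, 26, 24, 25, 62, 119, 119, 115, 189, 182, 181, 177, 153, 85, 17, 11, 14, 13, 14]
```

Tube and nest agree to about 0.5 mm. Lowering.

Call:
apply_moves --pt "0 0 0.15" --pt "0 0 0.2" --pt "0 0 0.2" --pt "0 0 0.2" --pt "0 0 0.15" --pt "0 0 0.1" --pt "0 0 0" --pt "0 0 0" --roll '[0, 0, 0, 0, 0, 0, 0, 0]'

```text
clock: 6.9
tcp_pos: [0.4721, 0.1332, 0.2251]
tcp_rot: [0.994, 0.106, -0.0, 0.0]
ft_force: [0.0, 0.8, -0.6]
gripper_width: 0.0294
finger_force: 30.2
```

Call:
apply_moves --pt "0 0 0.06" --pt "0 0 0.06" --pt "0 0 0.02" --pt "0 0 0.02" --pt "0 0 0" --pt "0 0 0" --roll '[0, 0, 0, 0, 0, 0]'

```text
clock: 7.5
tcp_pos: [0.4721, 0.1332, 0.2172]
tcp_rot: [0.994, 0.106, 0.0, -0.0]
ft_force: [-0.3, 0.3, -1.5]
gripper_width: 0.0294
finger_force: 30.2
```

Call:
apply_moves --pt "0 0 0.015" --pt "0 0 0.015" --pt "0 0 0" --roll '[0, 0, 0]'

```text
clock: 7.8
tcp_pos: [0.4722, 0.1332, 0.2164]
tcp_rot: [0.994, 0.106, 0.0, -0.0]
ft_force: [-0.4, -0.7, 7.2]
gripper_width: 0.0295
finger_force: 31.1
```

Contact at 7 N, so the tube is seated. Releasing and rising.

Call:
apply_moves --pt "0 0 0" --pt "0 0 0" --pt "0 0 0" --pt "0 0 0" --pt "0 0 0" --roll '[0, 0, 0, 0, 0]' --grip 60

```text
clock: 8.3
tcp_pos: [0.4721, 0.1332, 0.2156]
tcp_rot: [0.994, 0.106, -0.0, 0.0]
ft_force: [-0.8, -0.1, 0.2]
gripper_width: 0.0598
finger_force: 0.0
```

Call:
apply_moves --pt "0 0 -0.2" --pt "0 0 -0.6" --pt "0 0 -0.8" --pt "0 0 -0.8" --pt "0 0 -0.8" --pt "0 0 -0.8" --pt "0 0 0" --pt "0 0 0" --roll '[0, 0, 0, 0, 0, 0, 0, 0]'

```text
clock: 9.1
tcp_pos: [0.4719, 0.1331, 0.4171]
tcp_rot: [0.994, 0.106, 0.001, -0.0]
ft_force: [-0.3, -0.8, 0.1]
gripper_width: 0.06
finger_force: 0.0
```

Run:
```python
from h import *
i,im=snap('wrist','w5'); j,jm=snap('side','s5'); s=robot.observe(); print(s['tcp_pos'],yaw(),s['joints'].round(2))
b=blobs(im,*OR,80); print(b,proj(i,[.4695,.1323,.086]))
print('side orange',blobs(jm,*OR,20)[:8],proj(j,[.4695,.1323,.086]))
a=cv2.resize(im,(512,384)); c=cv2.resize(jm[150:280,190:290],None,fx=2.9,fy=2.9,interpolation=cv2.INTER_CUBIC)
o=np.zeros((384,800,3),np.uint8); o[:,:512]=a; o[:c.shape[0],512:512+c.shape[1]]=c[:384,:288]; cv2.imwrite('pics/c5.png',o[:,:,::-1])
```

```text
[0.47131306 0.13292032 0.41494489] 12.151220028434384 [-0.38  0.28  0.01  2.12 -0.01  0.74 -1.72]
[([252.4, 148.5], [232, 127, 40, 41, 498]), ([249.7, 173.0], [240, 164, 20, 19, 124])] [250.65789047 173.59552668]
side orange [([309.7, 153.0], [304, 150, 12, 7, 31]), ([258.5, 182.1], [249, 174, 20, 14, 48]), ([236.0, 240.6], [225, 235, 20, 12, 151]), ([235.4, 259.0], [230, 252, 14, 12, 77]), ([469.8, 296.5], [463, 276, 19, 42, 42])] [238.07442955 238.1163999 ]
```

View pics/c5.png

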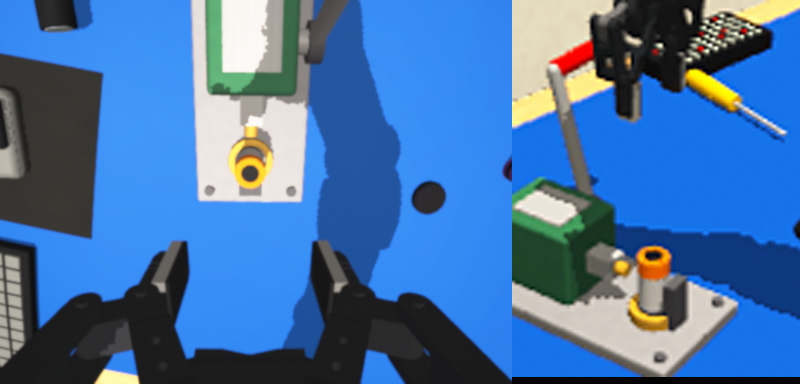

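The tube stands upright in the nest (side crop (655,285), orange top level), with the gripper clear. Next I turn the gripper 90° so it closes across the handle, and move above it.

Call:
apply_moves --pt "0 0 -0.2" --pt "0 0 0" --pt "0 0 0" --pt "0 0 0" --pt "0 0 0" --pt "0 0 0" --pt "0 0 0" --pt "0 0 0" --roll '[-1, -1, -1, -1, -1, -1, -1, -1]'

```text
clock: 10.0
tcp_pos: [0.4715, 0.133, 0.4237]
tcp_rot: [0.864, 0.503, -0.002, -0.001]
ft_force: [0.2, 0.0, 0.2]
gripper_width: 0.0603
finger_force: 0.0
```

Call:
apply_moves --pt "0 0 0" --pt "0 0 0" --pt "0 0 0" --pt "0 0 0" --pt "0 0 0" --pt "0 0 0" --pt "0 0 0" --pt "-0.4 0.6 0" --roll '[-1, -1, -1, -1, -1, -1, -1, 0]'

```text
clock: 10.8
tcp_pos: [0.5018, 0.1216, 0.4234]
tcp_rot: [0.625, 0.78, -0.003, -0.003]
ft_force: [0.8, 1.2, 1.2]
gripper_width: 0.0601
finger_force: 0.0
```

Call:
apply_moves --pt "-0.5 0.7 0" --pt "-0.5 0.7 0" --pt "-0.5 0.6 0" --pt "-0.4 0.6 0" --pt "0 0 0" --pt "0 0 0" --roll '[0, 0, 0, 0, 0, 0]'

```text
clock: 11.4
tcp_pos: [0.6526, 0.0538, 0.4231]
tcp_rot: [0.629, 0.778, -0.002, -0.002]
ft_force: [0.0, 0.9, 0.1]
gripper_width: 0.0601
finger_force: 0.0
```

Run:
```python
from h import *
i,im=snap('wrist','w6'); s=robot.observe(); print(s['tcp_pos'],yaw(),s['joints'].round(2))
print(blobs(im,(0,150,80),(4,255,255),60),blobs(im,(172,150,80),(180,255,255),60),proj(i,[.6542,.0533,.21]))
```

```text
[0.65181743 0.05481161 0.42351657] 102.18193291732817 [ 0.03  0.49 -0.26  1.75  0.15  0.92 -0.08]
[([250.8, 209.7], [236, 136, 31, 154, 4234])] [([251.5, 218.4], [236, 136, 32, 155, 352])] [252.54342073 222.25722175]
```

View pics/w6.png

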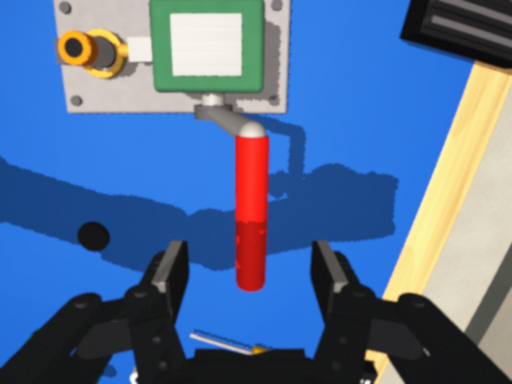

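Wrist view: the red handle runs from (252,136) at the arm end to (250,290) at its free end, midway between the fingers (180 and 318). The tube top is at (75,47), still in the nest.

Run:
```python
from h import *
i,im=load('w6'); b,_=load('side0'); s=robot.observe(); t=s['tcp_pos']
X,e=cross(ray(i,250,286),ray(b,225.8,162.5)); print('free',X,e)
X,e=cross(ray(i,252,138),ray(b,205,174.3)); print('arm',X,e)
h=cv2.cvtColor(im,cv2.COLOR_RGB2HSV); m=cv2.inRange(h,(0,150,80),(4,255,255))|cv2.inRange(h,(172,150,80),(180,255,255))
for r in (150,180,210,240,270):
    x=np.nonzero(m[r])[0]; x=x[(x>225)&(x<280)]; c=(x.min()+x.max())/2; print(r,c,onz(i,c,r,.21).round(4),tool(onz(i,c,r,.21)-t).round(4))
```

```text
free [0.66252796 0.00375601 0.20766799] 0.002540815648371972
arm [0.64179303 0.10323661 0.20853698] 0.0032538324791662873
150 251.5 [0.6439 0.0979 0.21  ] [0.0436 0.0023 0.2136]
180 251.5 [0.6477 0.0801 0.21  ] [0.0254 0.0023 0.2135]
210 251.0 [0.6515 0.0612 0.21  ] [0.006  0.002  0.2135]
240 250.5 [0.6556 0.0409 0.21  ] [-0.0146  0.0017  0.2135]
270 250.0 [0.6599 0.0191 0.21  ] [-0.0369  0.0014  0.2135]
```

Call:
apply_moves --pt "0 0.04 0" --pt "0 0 0.3" --pt "0 0 0.4" --pt "0 0 0.3" --pt "0 0 0.16" --pt "0 0 0" --pt "0 0 0" --roll '[0, 0, 0, 0, 0, 0, 0]'

```text
clock: 12.15
tcp_pos: [0.6548, 0.055, 0.3678]
tcp_rot: [0.628, 0.778, 0.0, 0.0]
ft_force: [0.8, 0.2, 1.2]
gripper_width: 0.0602
finger_force: 0.0
```

Call:
apply_moves --pt "0 0 0" --pt "0 0 0" --pt "0 0 0" --pt "0 0 0" --pt "0 0 0" --pt "0 0 0" --roll '[0, 0, 0, 0, 0, 0]' --grip 10 --squeeze 30

```text
clock: 12.75
tcp_pos: [0.6534, 0.0546, 0.3684]
tcp_rot: [0.629, 0.778, -0.002, -0.001]
ft_force: [-4.0, -0.2, 5.2]
gripper_width: 0.0192
finger_force: 29.3
```

Run:
```python
from h import *
s=robot.observe(); t=s['tcp_pos']; print(t,yaw(),s['ft_force'],s['gripper_width'])
q0=0
P=lambda q:np.array([160*np.sin(.25-q),-160*np.cos(.25-q)])/50  # tool y, tool z units
for a,b in zip(np.arange(0,1,.1),np.arange(.1,1.05,.1)): print(round(b,2),(P(b)-P(a)).round(3))
print(P(1)-P(0))
```

```text
[0.65344506 0.05458052 0.36844036] 102.10473759599506 [-3.9966408  -0.2323897   5.21411495] 0.01917944321671176
0.1 [-0.313 -0.064]
0.2 [-0.318 -0.032]
0.3 [-0.32  0.  ]
0.4 [-0.318  0.032]
0.5 [-0.313  0.064]
0.6 [-0.306  0.095]
0.7 [-0.295  0.125]
0.8 [-0.281  0.153]
0.9 [-0.264  0.181]
1.0 [-0.245  0.206]
[-2.9729367   0.75911537]
```

Call:
apply_moves --pt "0 -0.156 -0.032" --pt "0 -0.157 -0.032" --pt "0 -0.159 -0.016" --pt "0 -0.159 -0.016" --pt "0 -0.16 0" --pt "0 -0.16 0" --pt "0 -0.159 0.016" --pt "0 -0.159 0.016" --roll '[0, 0, 0, 0, 0, 0, 0, 0]' --grip 10 --squeeze 40

```text
clock: 13.55
tcp_pos: [0.5981, 0.0431, 0.3757]
tcp_rot: [0.628, 0.778, 0.009, 0.007]
ft_force: [9.6, 2.1, 6.5]
gripper_width: 0.0188
finger_force: 39.1
```

Call:
apply_moves --pt "0 -0.156 0.032" --pt "0 -0.157 0.032" --pt "0 -0.153 0.047" --pt "0 -0.153 0.048" --pt "0 -0.148 0.062" --pt "0 -0.147 0.063" --pt "0 0 0" --pt "0 0 0" --roll '[0, 0, 0, 0, 0, 0, 0, 0]'

```text
clock: 14.35
tcp_pos: [0.5526, 0.0337, 0.3619]
tcp_rot: [0.628, 0.778, 0.007, 0.006]
ft_force: [3.3, 3.1, 15.9]
gripper_width: 0.0182
finger_force: 43.8
```

Call:
apply_moves --pt "0 -0.07 0.038" --pt "0 -0.07 0.038" --pt "0 -0.07 0.038" --pt "0 -0.07 0.039" --pt "0 -0.066 0.045" --pt "0 -0.066 0.045" --pt "0 -0.066 0.045" --pt "0 -0.066 0.046" --roll '[0, 0, 0, 0, 0, 0, 0, 0]'

```text
clock: 15.15
tcp_pos: [0.525, 0.0281, 0.3449]
tcp_rot: [0.628, 0.778, 0.006, 0.005]
ft_force: [0.5, 3.0, 16.9]
gripper_width: 0.0185
finger_force: 45.8
```

```bash
cat >> h.py <<'E'
def rep():
    s=robot.observe(); t=s['tcp_pos']; x=np.array([.9786,.206]); d=(t-np.array([.65344506,.05458052,.36844036]))
    px=d[:2]@x+.0396; pz=d[2]+.155; print('t',s['clock'],'px,pz',px.round(4),pz.round(4),'q',round(.25-np.arctan2(px,pz),3),'r',np.hypot(px,pz).round(4),'lat',(d[:2]@[-.206,.9786]).round(4),'F',s['ft_force'].round(1),'Fx',(s['ft_force'][:2]@x).round(1),s['gripper_width'],s['finger_force'])
E
python3 - <<'E'
from h import *
rep(); snap('side','s7')
E
```

```text
t 15.15 px,pz -0.0915 0.1314 q 0.858 r 0.1601 lat 0.0005 F [ 0.5  3.  16.9] Fx 1.1 0.018475791242770895 45.81923425197601
```

Call:
apply_moves --pt "0 -0.062 0.05" --pt "0 -0.062 0.05" --pt "0 -0.061 0.052" --pt "0 -0.06 0.053" --pt "0 0 0" --pt "0 0 0" --roll '[0, 0, 0, 0, 0, 0]'

```text
clock: 15.8
tcp_pos: [0.5124, 0.0255, 0.3339]
tcp_rot: [0.628, 0.778, 0.005, 0.004]
ft_force: [-0.8, 2.3, 19.0]
gripper_width: 0.0187
finger_force: 47.4
```

Run:
```python
from h import *
rep()
```

```text
t 15.8 px,pz -0.1044 0.1205 q 0.964 r 0.1595 lat 0.0006 F [-0.8  2.3 19. ] Fx -0.3 0.01867265427962628 47.44042754173279
```

Call:
apply_moves --pt "0 -0.058 0.055" --pt "0 -0.058 0.055" --pt "0 -0.056 0.057" --pt "0 0 0" --pt "0 0 0" --roll '[0, 0, 0, 0, 0]'

```text
clock: 16.3
tcp_pos: [0.5046, 0.0239, 0.3262]
tcp_rot: [0.628, 0.778, 0.005, 0.004]
ft_force: [-0.4, 3.0, 25.1]
gripper_width: 0.0186
finger_force: 48.9
```

Run:
```python
from h import *
rep()
```

```text
t 16.3 px,pz -0.1124 0.1128 q 1.034 r 0.1593 lat 0.0007 F [-0.4  3.  25.1] Fx 0.2 0.018615113675089695 48.89519691467285
```

Run:
```python
from h import *
j,jm=snap('side','s8'); a,am=snap('scene','a8'); i,im=snap('wrist','w8'); rep()
for n,m in(('side',jm),('scene',am),('wrist',im)): print(n,[b for b in blobs(m,(0,150,80),(4,255,255),10)])
piv=np.array([.6154,.0452,.055]); X=np.array([.9786,.206,0]);Y=np.array([-.206,.9786,0])
for q in (.9,1.0,1.05):
    g=piv+X*.16*np.sin(.25-q)+np.array([0,0,.16*np.cos(.25-q)])
    print(q,g.round(3),[ (proj(c,g-.045*Y).round(1).tolist(),proj(c,g+.047*Y).round(1).tolist()) for c in (j,a,i)])
o=np.zeros((384,800,3),np.uint8); o[:,:430]=im[:,40:470]; c=cv2.resize(jm[120:275,190:285],(370,600),interpolation=cv2.INTER_CUBIC)[216:600]; o[:,430:]=c
cv2.imwrite('pics/c8.png',o[:,:,::-1])
```

```text
t 16.45 px,pz -0.1124 0.1128 q 1.034 r 0.1593 lat 0.0006 F [-0.8  2.6 24.4] Fx -0.3 0.018686589092635247 48.89862656593323
side [([252.9, 194.8], [246, 189, 13, 12, 71]), ([120.7, 254.3], [114, 250, 14, 9, 96])]
scene [([349.1, 6.7], [344, 0, 11, 13, 82]), ([365.6, 6.9], [360, 0, 13, 16, 117]), ([268.6, 185.9], [266, 185, 6, 3, 15]), ([284.2, 188.5], [279, 187, 12, 4, 28]), ([119.0, 193.7], [117, 192, 5, 5, 22]), ([357.9, 268.6], [352, 264, 12, 10, 87])]
wrist [([249.3, 254.2], [226, 160, 49, 195, 8078])]
0.9 [0.521 0.025 0.182] [([261.2, 182.0], [243.7, 194.5]), ([263.0, 186.5], [288.3, 190.6]), ([277.3, 370.1], [286.3, 186.7])]
1.0 [0.509 0.023 0.172] [([264.6, 186.2], [247.4, 198.9]), ([263.8, 186.5], [288.8, 190.5]), ([251.3, 353.5], [253.0, 178.8])]
1.05 [0.503 0.022 0.166] [([266.2, 188.3], [249.1, 201.3]), ([264.1, 186.7], [289.0, 190.6]), ([240.1, 345.1], [239.1, 175.0])]
```

View pics/c8.png

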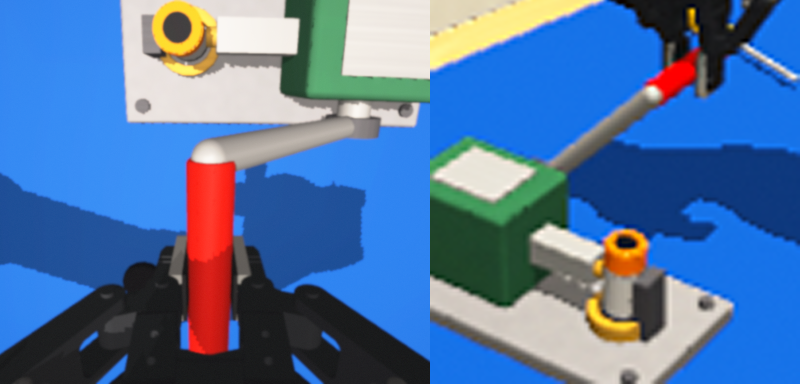

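The view shows the ram extended with the nose touching the tube, which is upright against the anvil. The handle's column of about 250 matches q≈1.0 (projected 251-253). A small extra push will confirm the stop.

Call:
apply_moves --pt "0 -0.04 0.035" --pt "0 -0.04 0.035" --pt "0 0 0" --pt "0 0 0" --pt "0 0 0" --pt "0 0 0" --roll '[0, 0, 0, 0, 0, 0]'

```text
clock: 17.05
tcp_pos: [0.503, 0.0237, 0.3257]
tcp_rot: [0.628, 0.778, 0.008, 0.007]
ft_force: [-2.0, 3.1, 42.7]
gripper_width: 0.0187
finger_force: 50.7
```

Run:
```python
from h import *
j,jm=snap('side','s9'); i,im=snap('wrist','w9'); rep()
print([b for b in blobs(jm,(0,150,80),(4,255,255),10)][:1])
def hc(f,r):
    d,im=load(f); h=cv2.cvtColor(im,cv2.COLOR_RGB2HSV); m=cv2.inRange(h,(0,150,80),(4,255,255))|cv2.inRange(h,(172,150,80),(180,255,255)); x=np.nonzero(m[r])[0]; x=x[(x>200)&(x<310)]; c=(x.min()+x.max())/2
    return c
for f in('w8','w9'):
    d,_=load(f); P=[]
    for r in (175,190,210): c=hc(f,r); P.append((c,onz(d,c,r,.172).round(4).tolist()))
    print(f,P)
piv=np.array([.6154,.0452,.055]);X=np.array([.9786,.206,0]);Y=np.array([-.206,.9786,0])
for q in(.95,1,1.05): g=piv+X*.16*np.sin(.25-q)+np.array([0,0,.16*np.cos(.25-q)]); print(q,proj(i,g+.04*Y))
```

```text
t 17.15 px,pz -0.114 0.1123 q 1.043 r 0.16 lat 0.0007 F [-2.8  3.2 43.6] Fx -2.1 0.018601608458925972 50.68068087100983
[([253.3, 194.9], [247, 190, 12, 12, 73])]
w8 [(np.float64(250.0), [0.4975, 0.07, 0.172]), (np.float64(250.0), [0.4988, 0.0638, 0.172]), (np.float64(250.0), [0.5007, 0.0551, 0.172])]
w9 [(np.float64(250.0), [0.4971, 0.0701, 0.172]), (np.float64(250.5), [0.4986, 0.0639, 0.172]), (np.float64(250.5), [0.5005, 0.0553, 0.172])]
0.95 [269.37326457 199.93782719]
1 [253.76398255 195.4427921 ]
1.05 [239.92335736 191.04562233]
```

The force rose from 24 to 43 N without the handle moving, so it's on its stop and has been held about 1 s. Easing back slowly, keeping the grip.

Call:
apply_moves --pt "0 0.04 -0.035" --pt "0 0.04 -0.035" --pt "0 0.056 -0.057" --pt "0 0.058 -0.055" --pt "0 0.058 -0.055" --pt "0 0.06 -0.053" --pt "0 0.061 -0.052" --pt "0 0.062 -0.05" --roll '[0, 0, 0, 0, 0, 0, 0, 0]'

```text
clock: 17.95
tcp_pos: [0.5218, 0.0273, 0.3397]
tcp_rot: [0.628, 0.778, 0.005, 0.003]
ft_force: [7.6, 3.3, -3.0]
gripper_width: 0.0187
finger_force: 47.3
```

Call:
apply_moves --pt "0 0.062 -0.05" --pt "0 0.066 -0.045" --pt "0 0.066 -0.045" --pt "0 0.066 -0.045" --pt "0 0.066 -0.045" --pt "0 0.07 -0.038" --pt "0 0.07 -0.038" --pt "0 0.07 -0.038" --roll '[0, 0, 0, 0, 0, 0, 0, 0]'

```text
clock: 18.75
tcp_pos: [0.5474, 0.0325, 0.3558]
tcp_rot: [0.628, 0.778, 0.004, 0.003]
ft_force: [8.4, 2.4, -10.2]
gripper_width: 0.0184
finger_force: 45.2
```

Call:
apply_moves --pt "0 0.07 -0.038" --pt "0 0.074 -0.031" --pt "0 0.074 -0.031" --pt "0 0.074 -0.031" --pt "0 0.074 -0.031" --pt "0 0.0765 -0.024" --pt "0 0.0765 -0.024" --pt "0 0.0765 -0.024" --roll '[0, 0, 0, 0, 0, 0, 0, 0]'

```text
clock: 19.55
tcp_pos: [0.5748, 0.0382, 0.3669]
tcp_rot: [0.628, 0.778, 0.002, 0.001]
ft_force: [5.1, 1.9, -6.2]
gripper_width: 0.0185
finger_force: 43.8
```

Call:
apply_moves --pt "0 0.0765 -0.024" --pt "0 0.078 -0.016" --pt "0 0.078 -0.016" --pt "0 0.078 -0.016" --pt "0 0.078 -0.016" --pt "0 0.0795 -0.008" --pt "0 0.0795 -0.008" --pt "0 0.0795 -0.008" --roll '[0, 0, 0, 0, 0, 0, 0, 0]'

```text
clock: 20.35
tcp_pos: [0.6042, 0.0442, 0.3716]
tcp_rot: [0.628, 0.778, -0.001, -0.001]
ft_force: [1.6, 3.7, -1.1]
gripper_width: 0.0186
finger_force: 43.8
```

Call:
apply_moves --pt "0 0.0795 -0.008" --pt "0 0.08 0" --pt "0 0.08 0" --pt "0 0.08 0" --pt "0 0.08 0" --pt "0 0.0795 0.008" --pt "0 0.0795 0.008" --pt "0 0.0795 0.008" --roll '[0, 0, 0, 0, 0, 0, 0, 0]'

```text
clock: 21.15
tcp_pos: [0.6356, 0.0505, 0.3709]
tcp_rot: [0.628, 0.778, -0.001, -0.0]
ft_force: [0.3, 0.9, 7.8]
gripper_width: 0.0184
finger_force: 44.7
```

Run:
```python
from h import *
rep()
```

```text
t 21.15 px,pz 0.0213 0.1575 q 0.116 r 0.1589 lat -0.0003 F [0.3 0.9 7.8] Fx 0.5 0.018355614466886945 44.71519410610199
```

Finish the last stretch, going slightly past home so it sits firmly on its stop.

Call:
apply_moves --pt "0 0.0795 0.008" --pt "0 0.078 0.016" --pt "0 0.078 0.016" --pt "0 0.078 0.016" --pt "0 0.078 0.016" --pt "0 0.04 0.01" --pt "0 0 0" --pt "0 0 0" --roll '[0, 0, 0, 0, 0, 0, 0, 0]'

```text
clock: 21.95
tcp_pos: [0.6544, 0.0545, 0.368]
tcp_rot: [0.629, 0.778, -0.004, -0.002]
ft_force: [-7.8, -2.2, 10.5]
gripper_width: 0.0189
finger_force: 43.7
```

Run:
```python
from h import *
rep()
i,im=snap('wrist','w10'); h=cv2.cvtColor(im,cv2.COLOR_RGB2HSV); m=cv2.inRange(h,(0,150,80),(4,255,255))|cv2.inRange(h,(172,150,80),(180,255,255))
for r in (165,185): x=np.nonzero(m[r])[0]; x=x[(x>200)&(x<310)]; c=(x.min()+x.max())/2; print(r,c,onz(i,c,r,.21))
a,am=load('w6'); print('home line ref: (.6439,.0979),(.6477,.0801)')
```

```text
t 21.95 px,pz 0.0405 0.1546 q -0.006 r 0.1598 lat -0.0003 F [-7.8 -2.2 10.5] Fx -8.1 0.018938762776081995 43.70345592498779
165 250.0 [0.64323044 0.10275156 0.21      ]
185 250.5 [0.6452598  0.09434915 0.21      ]
home line ref: (.6439,.0979),(.6477,.0801)
```

Force -8 N toward the nest and q≈0: the lever is against its home stop. Releasing.

Call:
apply_moves --pt "0 0 0" --pt "0 0 0" --pt "0 0 0" --pt "0 0 0" --roll '[0, 0, 0, 0]' --grip 55

```text
clock: 22.4
tcp_pos: [0.6569, 0.0552, 0.367]
tcp_rot: [0.628, 0.778, 0.0, 0.0]
ft_force: [-0.0, 0.3, -0.8]
gripper_width: 0.055
finger_force: 0.0
```

Call:
apply_moves --pt "0 0 -0.3" --pt "0 0 -0.6" --pt "0 0 -0.6" --pt "0 0 -0.6" --pt "0 0 -0.4" --pt "0 0 0" --pt "0 0 0" --roll '[0, 0, 0, 0, 0, 0, 0]'

```text
clock: 23.1
tcp_pos: [0.6565, 0.0553, 0.4929]
tcp_rot: [0.628, 0.778, 0.0, 0.0]
ft_force: [0.6, 0.2, -0.5]
gripper_width: 0.0552
finger_force: 0.0
```

Run:
```python
from h import *
s=robot.observe(); print(s['clock'],s['tcp_pos'],s['ft_force'])
i,im=snap('wrist','w11'); j,jm=snap('side','s11'); b,B=load('side0'); k,_=load('s5')
for n in('side0','s5','s11'):
    _,M=load(n); print(n,[x for x in blobs(M,*OR,20) if 200<x[0][0]<340], blobs(M,(0,150,80),(4,255,255),30)[:1])
h=cv2.cvtColor(im,cv2.COLOR_RGB2HSV); m=cv2.inRange(h,(0,150,80),(4,255,255))
for r in (150,180,210): x=np.nonzero(m[r])[0]; x=x[(x>200)&(x<310)]; c=(x.min()+x.max())/2; print(r,c,onz(i,c,r,.21))
o=np.zeros((384,800,3),np.uint8); o[:,:430]=im[:,0:430]; o[:,430:]=cv2.resize(jm[140:285,185:325],(370,384),interpolation=cv2.INTER_CUBIC); cv2.imwrite('pics/c11.png',o[:,:,::-1])
```

```text
23.1 [0.65646264 0.05531629 0.49287024] [ 0.61877519  0.17769159 -0.47285433]
side0 [([309.6, 153.2], [304, 150, 12, 8, 32]), ([258.5, 182.0], [249, 174, 20, 14, 52]), ([323.7, 196.1], [320, 192, 9, 9, 69]), ([227.4, 242.1], [225, 240, 6, 5, 25]), ([236.6, 256.8], [230, 249, 14, 15, 118])] [([215.5, 167.3], [203, 160, 25, 16, 153])]
s5 [([309.7, 153.0], [304, 150, 12, 7, 31]), ([258.5, 182.1], [249, 174, 20, 14, 48]), ([236.0, 240.6], [225, 235, 20, 12, 151]), ([235.4, 259.0], [230, 252, 14, 12, 77])] [([211.3, 169.6], [203, 164, 15, 12, 88])]
s11 [([309.6, 153.2], [304, 150, 12, 8, 32]), ([258.5, 182.1], [249, 174, 20, 14, 48]), ([238.5, 240.8], [234, 235, 10, 12, 97]), ([227.4, 242.1], [225, 240, 6, 5, 25]), ([235.9, 259.2], [230, 252, 14, 12, 83])] [([215.4, 167.5], [203, 160, 24, 16, 146])]
150 244.0 [0.64655971 0.08433233 0.21      ]
180 243.5 [0.65134222 0.05962677 0.21      ]
210 244.0 [0.65725356 0.03354564 0.21      ]
```

View pics/c11.png

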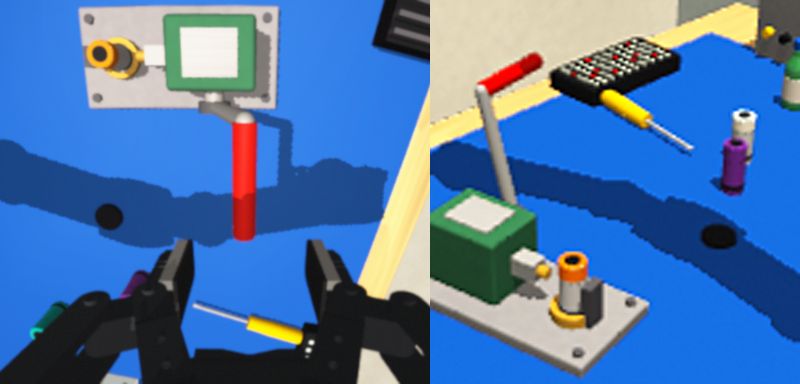

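The tube stands in the nest (side crop (572,290)) and the nose is retracted to its home pixels (227,242). The handle is back at (215,167) as at the start, the bystanders are in place, and the gripper is clear.

```bash
python3 -c "
from plant import robot
print(robot.sign_off())"
```

```text
the job is handed in; nothing more can be done
None
```

The orange-banded tube is stamped and standing in the nest; the handle was pulled to its end stop, held there about 1 s, eased home over about 4.5 s and released, and the job was handed in at about 23 s with nothing else seen disturbed.

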